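# Clamp an aluminium housing with the bench clamp's release-button lever

## Task

Slide the aluminium housing that lies in the bench clamp's guide along the guide until it stands against the end stop under the raised lever. Then clamp it: squeeze the release button in the side of the lever's grip, keep it squeezed while you swing the lever down onto the housing, press the lever all the way down against its spring and let go, so that the button is fully out again and the lever stays locked down by itself. Leave everything else on the bench where it is.

Things in the scene. Friction and masses are not known exactly. Their poses are not given: they have to be found in the camera images.
- clamp: Bench clamp screwed to the table: grey base plate 185 x 300 mm, 12 mm thick, with a guide, an end stop and a hinged lever. Origin on the table under the place where the housing is clamped; z up; x level, from the lever's hinge towards its grip (away from the robot); y to the left of x, along the guide towards the stop.
- stop (a point): Middle of the end stop's face, on the guide's floor: at y = +65 mm of the clamp, 12 mm above the table; same axes as the clamp. The stop is a steel block, its top 42 mm above the table. The guide is a channel 74 mm wide between two rails 10 mm wide, tops 30 mm above the table, running from the stop towards -y and open at that end (clamp y = -200 mm).
- lever_hinge (a point): Centre of the lever's hinge pin, 85 mm above the table at x = -85, y = 0 mm of the clamp; the hinge axis is the clamp's y axis. Its cheeks reach 97 mm high. On the lever's +y side, 60 to 90 mm from the hinge, stands the toothed quadrant (out to y = +24 mm, up to 150 mm high) that the lever's locking pin engages.
- grip (a point): Centre of the lever's black rubber grip, on the lever's centre line 200 mm from the hinge; moves with the lever. x along the lever away from the hinge, y along the hinge axis, z out of its upper side. The grip is 26 mm wide (y), 24 mm high (z) and reaches 50 mm either way along x. The steel bar from hinge to grip is 20 x 20 mm.
- button_face (a point): Middle of the outer face of the grey release button in the grip's +y side (the lever's left, seen from the hinge), level with the grip's centre. 36 mm long along the lever, 14 mm high; stands 11 mm proud of the grip when out, 2 mm when pressed. Same axes as the grip. It can be squeezed against the grip's plain opposite side.
- lever (a joint): Lever angle, rad: 0 = fully raised (48 degrees above level), grows as it swings down, 0.84 = level, 0.87 = hard stop. Locked by a pin unless the button is pressed. The pin catches at 0 to 0.12, at about 0.42 (half-way) and at 0.82 to 0.87 (down). Unlocked, it stays where left (friction 2 N at the grip). A spring pad meets the housing from 0.75 on; the hard stop then needs about 14 N down at the grip.
- button (a joint): Travel of the release button, m: 0 = out, 0.009 = fully pressed; 4 N at first, 8 N fully in. Past 0.0075 the lever is free. Between two catches the released button stays about 0.007 in (pin riding on the quadrant) and the lever can be pushed on to the next catch, where pin and button spring out. It is fully out only when the lever is locked.
- pad (a joint): How far the spring pad under the lever (30 mm across, 85 mm from the hinge) is pushed in, m: 0 = free, 0.005 to 0.010 with the housing clamped and the lever locked. If the lever is let go before the pin is in the lowest catch, the pad lifts it (to about 0.78 rad); it can then be pressed down on top of the grip, button left alone, until the pin drops in near the hard stop.
- housing_center (a point): Centre (half-way up) of the housing to clamp: plain aluminium profile box with black end plates, 70 (x) x 130 (y) x 45 mm (z), about 0.35 kg, loose in the guide with its long side along the guide. Starts 40 to 75 mm short of the stop, its -y end out from under the lever. Against the stop, its centre is at x = 0, y = 0 of the clamp.
- spare_center (a point): Centre of a shorter aluminium housing, 55 x 85 x 38 mm, standing beside the clamp beyond the stop. Not needed; leave it.
- driver: Screwdriver lying on the table near the clamp. Leave it.
- spanner: Steel spanner lying on the table. Leave it.
- mallet: Hammer lying on the table. Leave it.
- can: Upright spray can, 60 mm across, 170 mm high. Leave it.
- tape: Roll of tape lying flat, 100 mm across, 25 mm high. Leave it.
- roll: Upright roll of paper towel, 120 mm across, 200 mm high. Leave it.
- mug: White mug, 80 mm across, 95 mm high. Leave it.
Things that resemble listed ones, but are neither listed nor needed, are in the scene too. What is shaped like the part that bears housing_center but pink is not meant.

How it is judged:
On the way, in this order (a step that is already met when the one before it is completed fails the run):
1. the housing stands against the end stop (within 4 mm) with the lever still raised (y of housing_center in the frame of clamp between -0.004 and 0.004 m and x of housing_center in the frame of clamp between -0.006 and 0.006 m and z of housing_center in the frame of clamp between 0.029 and 0.04 m and value of joint lever below 0.15 rad), for 0.2 s.
2. the release button is fully pressed (more than 8 mm) with the lever still raised (value of joint button above 0.008 m and value of joint lever below 0.2 rad), for 0.05 s.
3. the button is still pressed as the lever swings down past the half-way catch (more than 0.52 rad) (value of joint button above 0.008 m and value of joint lever above 0.52 rad), for 0.02 s.
At the end, for the whole second after the job is handed in: The housing is in the guide against the stop (centre within 4 mm of its place along the guide and 6 mm across it), the lever is locked down (beyond 0.79 rad, button less than 3 mm in), the spring pad presses on the housing (more than 4 mm in), and all is at rest and released (y of housing_center in the frame of clamp between -0.004 and 0.004 m and x of housing_center in the frame of clamp between -0.006 and 0.006 m and z of housing_center in the frame of clamp between 0.029 and 0.04 m and value of joint lever above 0.79 rad and value of joint button below 0.003 m and value of joint pad above 0.004 m and velocity of joint lever below 0.05 rad/s); the robot touches nothing.
It fails at once if a bystander (spare housing, tool, can, tape, paper roll or mug) is moved by more than 40 mm (distance of any of spare_center, driver, spanner, mallet, can, tape, roll, mug from where it was at the start of the episode above 0.04 m).
It also fails if it takes over 61 s, if anything falls off the work surface, if the arm or the gripper's body presses on something with over 40 N, if the wrist force passes 120 N, or if a joint passes its speed limit or range.

## Robot

A 6-joint arm with a two-finger parallel gripper is mounted at the origin on the work surface. World frame = base frame: x ahead of the robot, y to its left, z up, the work surface at z = 0. Lengths are in m, angles in rad, forces in N, time in s.
With the tool pointing down it reaches from about 0.4 to 0.925 m from the base axis. Payload 3.4 kg.
Tool frame: the origin (TCP) lies at the very end of the fingers, on their centre line; the grasp point (between the pads) lies 19 mm behind it (arm.grasp_offset is the distance from the TCP to the grasp point, in m); z points along the fingers, y is the line along which they close (so a half turn about z gives the same grasp; the last joint's range is limited). The gripper opens to 85 mm and grips with 20 to 120 N. Pads are 22 mm wide; open, the fingers measure 114 mm over their backs; the gripper's body (76 mm by 85 mm) begins 54 mm behind the grasp point. The pads swing forward as they close: fully open they stand 13 mm farther back than shut.
Start: joints at [-1.244, 0.307, 1.506, -0, 1.328, -0.073], TCP at [0.224, -0.53, 0.231] pointing down, gripper open.
Joint ranges: [-3.12, 3.12], [-1.05, 2.28], [0.14, 2.33], [-1.42, 4.57], [0.1, 2.73], [-2.68, 2.68]. Speed limits (rad/s): [2.57, 2.57, 3.14, 3.14, 3.14, 3.14].

## Interface

Orientations are given as a unit quaternion [w, x, y, z].
In Python, from station import get_state, optics, arm gives the robot as it stands.
- The arm moves only by the shell command python3 -m jog 'ROWS' [FORCE]. ROWS is text: rows parted by semicolons, each of 7 numbers parted by spaces: the shift along the world's x, y, z in cm, then the turn, a rotation vector about the world's x, y, z in degrees, then the opening, from 0 (shut) to 1 (fully open). A call has 1 to 12 rows; each row is the pose to reach, as a shift and turn from the pose commanded when the call began; what a row does not reach only later rows make up. A row lasts 1/10 s, in which the tool goes at most 50 mm and 8.59 degrees, less where a joint would pass 70% of its speed; a pose out of reach is approached as far as the arm can. A call with a gripper value outside its range is refused whole. The fingers move at their own pace and stop on an object; FORCE is the grip in N (left out, the last holds). Time passes only in rows, so rows that repeat a pose let the fingers close. It gives the time, the measured TCP pose, the force, the opening and the grip force at its end, in the units of the state.
- get_state(): the state, without advancing time (a new reading comes with each control period).
- optics.snapshot(name): name is "scene" or "top"; returns a dict with "pixels" (384x512x3 uint8, red, green, blue), "fx", "fy", "cx", "cy" (pixels), "camera_from_world" (4x4, takes a point from world to camera coordinates). Camera axes: x right, y down, z forward; pixel columns grow to the right and rows downward; lengths in m; the calibration is good to about 2 mm. A picture is of the moment at which its call begins. There is no depth.
- arm.sign_off(): hands the job in; it is judged then, once.
The state is a dict: "time_s": time; "qpos": joint angles; "dq": joint speeds; "tau": joint torques, N m; "ee_pos": TCP position; "tool_rot": TCP orientation; "contact_force": force on the tool from outside, world axes, zero at the start; "wrist_torque": the same for the moment, N m; "grip_width": opening from 0.0 (shut) to 1.0 (fully open); "grasp_force": force on a finger pad.
Only numpy, scipy, OpenCV 4.12 (cv2) and the standard library are available. Lean on these libraries where they do the work, as an engineer would, in place of code of your own. Each camera call takes 0.05 s, during which the arm holds its last target. There are 200 camera calls.

## Working session

There is one attempt and no reset: what is moved stays moved. The work goes in short steps, Python scripts to look and compute and a shell command to move; the robot and the scene stay as the last step left them, time stands still between calls to the robot, and variables do not carry over. Pictures are saved under pics/ and viewed, at most 12 in all, crops included, and the job is handed in when it is done.

```bash
mkdir -p pics; ls; cat > h.py <<'E'
import numpy as np, cv2
from station import get_state, optics, arm
def snap(n,f=None):
    s=optics.snapshot(n)
    if f: cv2.imwrite('pics/'+f,cv2.cvtColor(s['pixels'],cv2.COLOR_RGB2BGR))
    return s
def ray(s,u,v):
    T=np.array(s['camera_from_world']);R=T[:3,:3];t=T[:3,3]
    return -R.T@t, R.T@np.array([(u-s['cx'])/s['fx'],(v-s['cy'])/s['fy'],1])
def onz(s,u,v,z):
    o,d=ray(s,u,v); return o+d*(z-o[2])/d[2]
def proj(s,p):
    T=np.array(s['camera_from_world']);c=T[:3,:3]@np.array(p)+T[:3,3]
    return np.array([s['fx']*c[0]/c[2]+s['cx'],s['fy']*c[1]/c[2]+s['cy']])
E
python3 - <<'E'
from h import *
for n in('scene','top'):
    s=snap(n,n+'1.png'); print(n,s['fx'],ray(s,256,192))
a=[cv2.imread(f'pics/{n}1.png') for n in('scene','top')]
for n,i in zip(('scene','top'),a): cv2.imwrite(f'pics/{n}1b.png',cv2.resize(i,(800,600)))
E
```

```text
pics
scene 496.66178717859646 (array([ 0.9432913 , -0.87360158,  1.2878874 ]), array([-0.27647821,  0.5588366 , -0.7818385 ]))
top 485.75656412987036 (array([ 0.35212658, -0.0522345 ,  1.64499938]), array([ 0.1200279 , -0.00975418, -0.99273972]))
```

View pics/scene1b.png

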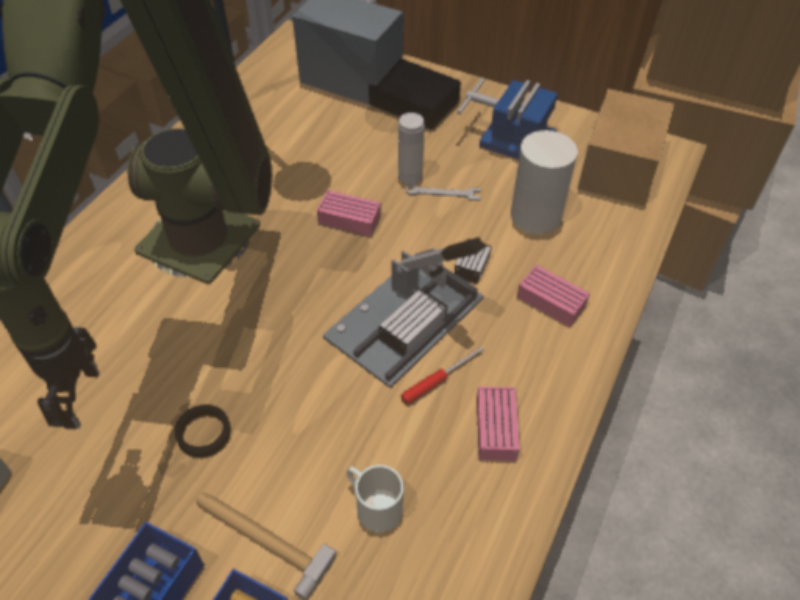

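View pics/top1b.png

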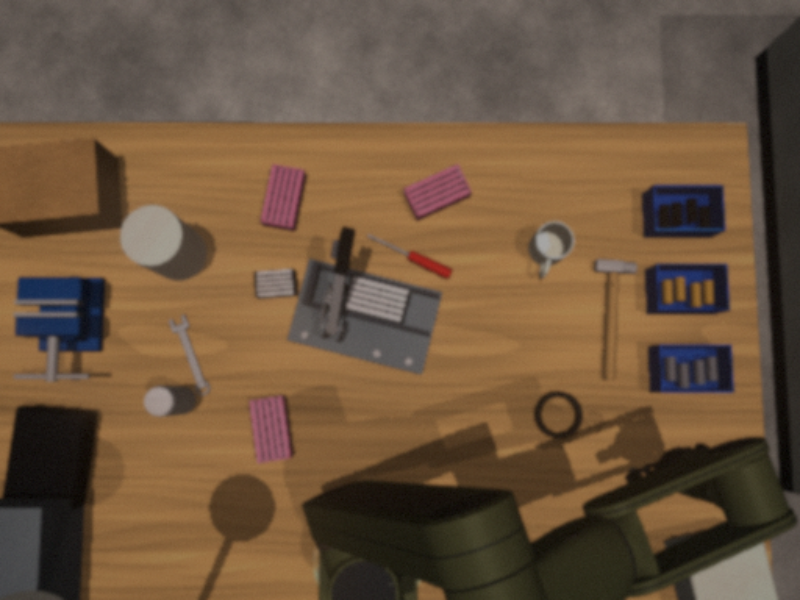

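The scene view shows the clamp at about (405,310)/800 px with the housing in its guide and the lever raised; the spare is beyond the stop. The top view shows the plate corners at about (312,260), (441,290), (422,374) and (289,340), the housing at about (378,298) and the grip at (345,245).

```bash
python3 - <<'E'
from h import *
s=snap('top'); p=s['pixels']
for c in [(312,260),(441,290),(422,374),(289,340)]:
    print(c,onz(s,c[0]*.64,c[1]*.64,.012).round(4))
print('hinge',onz(s,334*.64,326*.64,.09),'grip',onz(s,346*.64,245*.64,.23))
hs=cv2.cvtColor(p,cv2.COLOR_RGB2HSV)
m=((hs[...,1]<75)).astype(np.uint8)*255
w=np.zeros_like(m);w[155:248,178:290]=1;m*=w
c=max(cv2.findContours(m,cv2.RETR_EXTERNAL,cv2.CHAIN_APPROX_NONE)[0],key=cv2.contourArea)
r=cv2.minAreaRect(c);print(r);
for b in cv2.boxPoints(r): print(b,onz(s,*b,.012).round(4))
bgr=cv2.cvtColor(p,cv2.COLOR_RGB2BGR)
t=cv2.resize(bgr[140:250,170:290],None,fx=5,fy=5,interpolation=cv2.INTER_CUBIC)
cv2.imwrite('pics/t2.png',t)
s=snap('scene');bgr=cv2.cvtColor(s['pixels'],cv2.COLOR_RGB2BGR)
cv2.imwrite('pics/s2.png',cv2.resize(bgr[140:250,200:330],None,fx=5,fy=5,interpolation=cv2.INTER_CUBIC))
E
```

```text
(312, 260) [0.6375 0.1233 0.012 ]
(441, 290) [ 0.5714 -0.1573  0.012 ]
(422, 374) [ 0.3898 -0.1151  0.012 ]
(289, 340) [0.463  0.1708 0.012 ]
hinge [0.48641919 0.06818906 0.09      ] grip [0.62816141 0.0359102  0.23      ]
((233.06015014648438, 201.9728240966797), (88.41889953613281, 53.68216323852539), 14.32271957397461)
[183.58481 217.04295] [0.4649 0.1754 0.012 ]
[196.86487 165.02934] [0.6422 0.133  0.012 ]
[282.5355 186.9027] [ 0.5669 -0.1583  0.012 ]
[269.25543 238.9163 ] [ 0.3913 -0.1124  0.012 ]
```

View pics/t2.png

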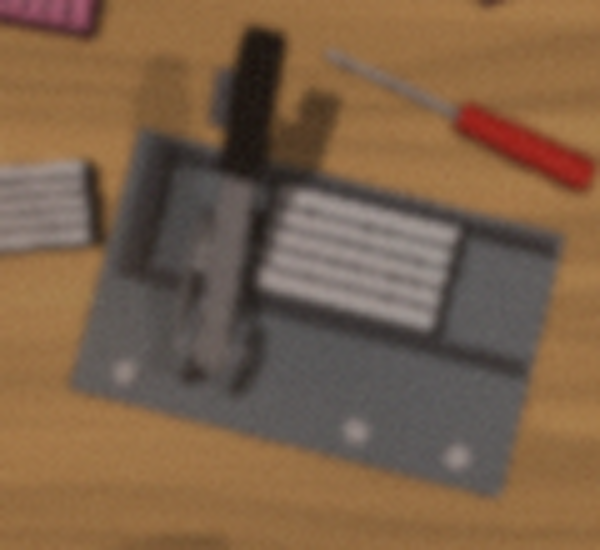

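View pics/s2.png

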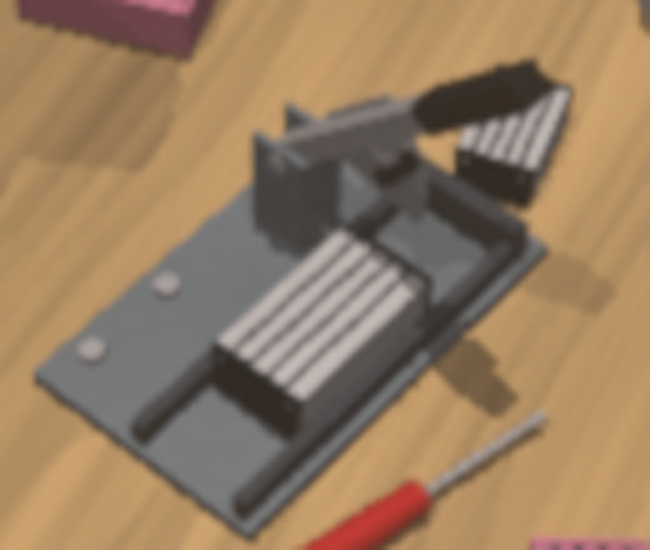

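The top crop shows housing-top corners at about (297,187), (462,225), (435,333) and (258,285) crop px, grip end at (262,30) and the button on the left at (220,95). In the scene crop, the housing is well short of the stop and the lever is raised.

```bash
python3 - <<'E'
from h import *
from scipy.spatial.transform import Rotation as R
st=get_state();print(st['ee_pos'],st['tool_rot'],st['grip_width'],arm.grasp_offset)
q=np.array(st['tool_rot']);print(R.from_quat(np.r_[q[1:],q[0]]).as_matrix().round(3))
a=np.radians(-14.4);X=np.array([np.cos(a),np.sin(a),0]);Y=np.array([-np.sin(a),np.cos(a),0])
t=snap('top');s=snap('scene')
tc=lambda u,v:(170+u/5-.4,140+v/5-.4)
sc=lambda u,v:(200+u/5-.4,140+v/5-.4)
H=np.array([onz(t,*tc(*c),.057) for c in[(297,187),(462,225),(435,333),(258,285)]])
HS=np.array([onz(s,*sc(*c),.057) for c in[(345,230),(425,285),(300,405),(213,348)]])
print(H.round(4),H.mean(0),'scene',HS.round(4),HS.mean(0))
c=H.mean(0)
P=lambda p:((p-c)@X,(p-c)@Y)
L={'plateA':(147,130,.012),'B':(563,235,.012),'C':(497,497,.012),'D':(72,388,.012),
'stopin':(185,170,.042),'stopin2':(152,278,.042),'spare':(95,165,.038),'spare2':(98,240,.038),
'gripend':(262,28,.279),'button':(222,97,.234),'hinge':(215,380,.09),'driver':(330,50,.01)}
for k,(u,v,z) in L.items():
    p=onz(t,*tc(u,v),z);print(k,p.round(4),np.round(P(p),4))
# predicted features given clamp origin at housing x line, lever bar center
for k,(u,v,z) in {'plateL':(35,375,.012),'bot':(250,538,.012),'right':(547,247,.012),'stoptopR':(525,235,.042)}.items():
    p=onz(s,*sc(u,v),z);print('S',k,p.round(4),np.round(P(p),4))
E
```

```text
[ 0.22365922 -0.52924445  0.23072629] [-6.46806568e-04  9.80088690e-01  1.98559150e-01 -6.67041118e-05] 0.9990856428608715 0.0187
[[ 0.921  0.389 -0.   ]
 [ 0.389 -0.921  0.001]
 [ 0.    -0.001 -1.   ]]
[[ 0.5941  0.0213  0.057 ]
 [ 0.5687 -0.0877  0.057 ]
 [ 0.4972 -0.0697  0.057 ]
 [ 0.529   0.0466  0.057 ]] [ 0.54723879 -0.02237421  0.057     ] scene [[ 0.5322  0.0479  0.057 ]
 [ 0.5966  0.0304  0.057 ]
 [ 0.5675 -0.0879  0.057 ]
 [ 0.5005 -0.0737  0.057 ]] [ 0.54923239 -0.02083057  0.057     ]
plateA [0.6403 0.1257 0.012 ] [0.0533 0.1665]
B [ 0.568  -0.1572  0.012 ] [ 0.0536 -0.1254]
C [ 0.391  -0.1115  0.012 ] [-0.1292 -0.1252]
D [0.4644 0.174  0.012 ] [-0.1291  0.1696]
stopin [0.6079 0.0968 0.042 ] [0.0291 0.1305]
stopin2 [0.5354 0.1179 0.042 ] [-0.0464  0.1329]
spare [0.6119 0.1574 0.038 ] [0.018  0.1902]
spare2 [0.5613 0.1546 0.038 ] [-0.0304  0.175 ]
gripend [0.6523 0.0315 0.279 ] [0.0884 0.0783]
button [0.6208 0.0575 0.234 ] [0.0514 0.0957]
hinge [0.464  0.0717 0.09  ] [-0.104   0.0704]
driver [0.6961 0.0013 0.01  ] [0.1383 0.06  ]
S plateL [ 0.3936 -0.1143  0.012 ] [-0.1259 -0.1272]
S bot [ 0.5706 -0.1608  0.012 ] [ 0.057  -0.1283]
S right [0.6426 0.129  0.012 ] [0.0547 0.1703]
S stoptopR [0.6331 0.1082 0.042 ] [0.0507 0.1478]
```

```bash
python3 -m jog '29.8 40.6 -9 0 0 -37.3 0;29.8 40.6 -9 0 0 -37.3 0;29.8 40.6 -9 0 0 -37.3 0;29.8 40.6 -9 0 0 -37.3 0;29.8 40.6 -9 0 0 -37.3 0;29.8 40.6 -9 0 0 -37.3 0;29.8 40.6 -9 0 0 -37.3 0;29.8 40.6 -9 0 0 -37.3 0;29.8 40.6 -9 0 0 -37.3 0;29.8 40.6 -9 0 0 -37.3 0;29.8 40.6 -9 0 0 -37.3 0;29.8 40.6 -9 0 0 -37.3 0' 40
```

```text
time_s: 1.5
ee_pos: [0.5233, -0.1209, 0.1406]
tool_rot: [-0.0, 0.992, -0.123, -0.0]
contact_force: [0.1, 0.0, 0.3]
grip_width: 0.002
grasp_force: 0.0
```

```bash
python3 -m jog '-0.2 -0.3 -5 0 0 0 0;-0.2 -0.3 -9 0 0 0 0;-0.2 -0.3 -11.5 0 0 0 0;-0.2 -0.3 -11.5 0 0 0 0'
python3 - <<'E'
from h import *
st=get_state();print(st['ee_pos'],st['contact_force'])
s=snap('scene');bgr=cv2.cvtColor(s['pixels'],cv2.COLOR_RGB2BGR)
O=np.array([.5659,.0472,0]);a=np.radians(-14.4);X=np.array([np.cos(a),np.sin(a),0]);Y=np.array([-np.sin(a),np.cos(a),0]);Z=np.array([0,0,1])
W=lambda p:O+p[0]*X+p[1]*Y+p[2]*Z
def draw(s,im,x0,y0):
    c,sn=np.cos(np.radians(48)),np.sin(np.radians(48))
    L=lambda l,y,h:(-.085+l*c-h*sn,y,.085+l*sn+h*c)
    pts=[L(150,0,0) if 0 else L(l*1e-3,y*1e-3,h*1e-3) for l in(150,250) for y in(-13,13) for h in(-12,12)]+[L(.2,.024,0),(-.037,.065,.042),(.037,.065,.042),(.037,-.2,.03),(-.037,-.2,.03)]
    for p in pts:
        u=proj(s,W(p)); cv2.circle(im,tuple(int(round((v-o+.5)*5)) for v,o in zip(u,(x0,y0))),2,(0,255,255),-1)
    return im
a1=draw(s,cv2.resize(bgr[120:250,190:330],None,fx=5,fy=5,interpolation=cv2.INTER_CUBIC),190,120)
t=snap('top');b=cv2.cvtColor(t['pixels'],cv2.COLOR_RGB2BGR)
b1=draw(t,cv2.resize(b[140:250,170:290],None,fx=5,fy=5,interpolation=cv2.INTER_CUBIC),170,140)
h=500
f=lambda i:cv2.resize(i,(400,int(i.shape[0]*400/i.shape[1])))
A=f(a1);B=f(b1);k=min(len(A),len(B));cv2.imwrite('pics/c3.png',np.hstack([A[:k],B[:k]]))
E
```

```text
time_s: 1.9
ee_pos: [0.5162, -0.1267, 0.0233]
tool_rot: [-0.001, 0.992, -0.126, -0.004]
contact_force: [-0.1, -0.7, -0.1]
grip_width: 0.001
grasp_force: 0.0
[ 0.51621415 -0.12668171  0.02329536] [-0.11229176 -0.70687016 -0.12402963]
```

View pics/c3.png

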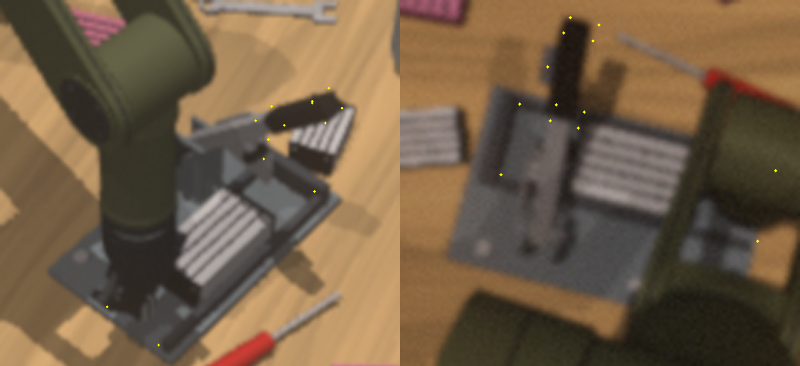

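The yellow overlay matches the grip in both views to within a few mm, and the shut fingers stand in the channel behind the housing. I'll push now.

```bash
python3 -m jog '0.2 0.8 0 0 0 0 0;0.4 1.5 0 0 0 0 0;0.6 2.3 0 0 0 0 0;0.75 3.0 0 0 0 0 0;0.95 3.8 0 0 0 0 0;1.15 4.6 0 0 0 0 0;1.35 5.4 0 0 0 0 0;1.55 6.2 0 0 0 0 0;1.75 7.0 0 0 0 0 0;1.9 7.6 0 0 0 0 0;2.1 8.3 0 0 0 0 0;2.1 8.3 0 0 0 0 0'
```

```text
time_s: 3.2
ee_pos: [0.5409, -0.0422, 0.0261]
tool_rot: [-0.001, 0.992, -0.125, -0.0]
contact_force: [0.4, 0.5, 0.6]
grip_width: -0.0
grasp_force: 0.0
```

```bash
python3 -m jog '0.1 0.4 0 0 0 0 0;0.2 0.8 0 0 0 0 0;0.25 1.0 0 0 0 0 0;0.25 1.0 0 0 0 0 0'; python3 -m jog '0.05 0.2 0 0 0 0 0;0.1 0.4 0 0 0 0 0;0.1 0.4 0 0 0 0 0'
```

```text
time_s: 3.6
ee_pos: [0.5432, -0.0331, 0.0261]
tool_rot: [-0.0, 0.992, -0.125, -0.0]
contact_force: [0.2, -0.2, 0.2]
grip_width: -0.004
grasp_force: 0.0
time_s: 3.9
ee_pos: [0.5443, -0.0294, 0.0262]
tool_rot: [-0.0, 0.992, -0.125, -0.0]
contact_force: [-1.1, 0.4, -0.7]
grip_width: -0.002
grasp_force: 0.1
```

```bash
python3 -m jog '0.05 0.2 0 0 0 0 0;0.05 0.2 0 0 0 0 0'; python3 -m jog '0.05 0.2 0 0 0 0 0;0.05 0.2 0 0 0 0 0'; python3 -m jog '0.05 0.2 0 0 0 0 0;0.05 0.2 0 0 0 0 0'
```

```text
time_s: 4.1
ee_pos: [0.5448, -0.0275, 0.0263]
tool_rot: [-0.0, 0.992, -0.125, -0.0]
contact_force: [-1.2, 0.1, -0.3]
grip_width: -0.001
grasp_force: 0.3
time_s: 4.3
ee_pos: [0.5454, -0.0255, 0.0263]
tool_rot: [-0.0, 0.992, -0.125, 0.0]
contact_force: [-0.4, -0.9, -0.3]
grip_width: 0.0
grasp_force: 0.3
time_s: 4.5
ee_pos: [0.5458, -0.0236, 0.0263]
tool_rot: [0.0, 0.992, -0.125, -0.0]
contact_force: [-0.8, -1.1, 0.0]
grip_width: 0.0
grasp_force: 0.7
```

```bash
python3 - <<'E'
from h import *
s=snap('scene');bgr=cv2.cvtColor(s['pixels'],cv2.COLOR_RGB2BGR)
cv2.imwrite('pics/c4.png',cv2.resize(bgr[130:240,200:330],None,fx=5,fy=5,interpolation=cv2.INTER_CUBIC))
E
```

```text
(no output)
```

View pics/c4.png

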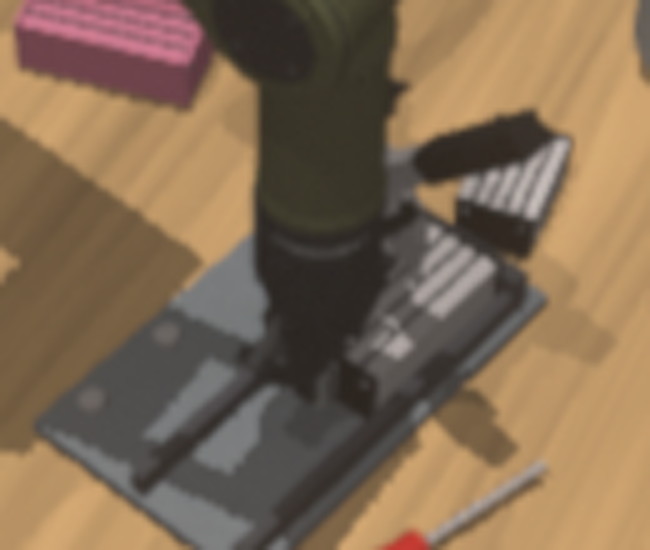

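The housing is nearly at the stop, with its far top corner at about (490,265). I'll push on until the force rises.

```bash
for i in 1; do python3 -m jog '0.05 0.2 0 0 0 0 0;0.05 0.2 0 0 0 0 0'; python3 -m jog '0.05 0.2 0 0 0 0 0;0.05 0.2 0 0 0 0 0'; python3 -m jog '0.05 0.2 0 0 0 0 0;0.05 0.2 0 0 0 0 0'; done
```

```text
time_s: 4.75
ee_pos: [0.5458, -0.0235, 0.0264]
tool_rot: [0.002, 0.992, -0.125, -0.0]
contact_force: [-1.7, -8.0, -0.2]
grip_width: -0.005
grasp_force: 4.6
time_s: 4.95
ee_pos: [0.5458, -0.0234, 0.0264]
tool_rot: [0.003, 0.992, -0.124, -0.001]
contact_force: [-2.9, -16.3, 2.4]
grip_width: 0.001
grasp_force: 8.4
time_s: 5.15
ee_pos: [0.5458, -0.0234, 0.0264]
tool_rot: [0.005, 0.992, -0.124, -0.001]
contact_force: [-4.3, -23.8, 2.8]
grip_width: -0.0
grasp_force: 12.1
```

```bash
python3 -m jog '-0.3 -1 0 0 0 0 0;-0.9 -3.5 0 0 0 0 0;-0.9 -3.5 4 0 0 0 0;-1.5 -6 9 0 0 0 0.5;-2 -10 14 0 0 0 1;-2 -14 19 0 0 0 1;-2 -18 24 0 0 0 1;-2 -20 27 0 0 0 1;-2 -20 27 0 0 0 1;-2 -20 27 0 0 0 1'
python3 - <<'E'
from h import *
cen={}
for n,(x0,y0,x1,y1) in {'top':(195,140,235,185),'scene':(270,140,330,185)}.items():
    s=snap(n); p=s['pixels'].astype(int); cen[n]=s
    m=(p.max(2)<62).astype(np.uint8); w=np.zeros_like(m);w[y0:y1,x0:x1]=1;m*=w
    k,l,stt,c=cv2.connectedComponentsWithStats(m)
    i=1+stt[1:,4].argmax();print(n,stt[i],c[i]); cen[n+'c']=c[i]
    v=cv2.minAreaRect(np.argwhere(l==i)[:,::-1].astype(np.float32));print(v)
    b=cv2.cvtColor(s['pixels'],cv2.COLOR_RGB2BGR); b[l==i]=b[l==i]//2+np.array([0,100,0],np.uint8)
    cv2.imwrite(f'pics/d_{n}.png',cv2.resize(b[130:230,190:325],(400*1,296),interpolation=cv2.INTER_CUBIC))
o1,d1=ray(cen['top'],*cen['topc']);o2,d2=ray(cen['scene'],*cen['scenec'])
A=np.c_[d1,-d2];x=np.linalg.lstsq(A,o2-o1,rcond=None)[0];print('grip',o1+x[0]*d1,o2+x[1]*d2)
cv2.imwrite('pics/d.png',np.hstack([cv2.imread('pics/d_scene.png'),cv2.imread('pics/d_top.png')]))
print(get_state()['ee_pos'])
E
```

```text
time_s: 6.15
ee_pos: [0.5301, -0.2212, 0.3016]
tool_rot: [0.002, 0.992, -0.127, 0.005]
contact_force: [1.4, -0.1, 0.2]
grip_width: 0.997
grasp_force: 0.0
top [214 146  20  32 304] [221.09539474 163.39144737]
((220.37957763671875, 162.6884002685547), (32.376853942871094, 17.25214385986328), 74.57783508300781)
scene [283 155  25  11 149] [294.46308725 159.91275168]
((295.0294189453125, 159.61764526367188), (7.033533096313477, 24.4960994720459), 75.96376037597656)
grip [0.60903532 0.03702623 0.22641022] [0.61403999 0.0401064  0.22751038]
[ 0.52741326 -0.21757827  0.29663304]
```

View pics/d.png

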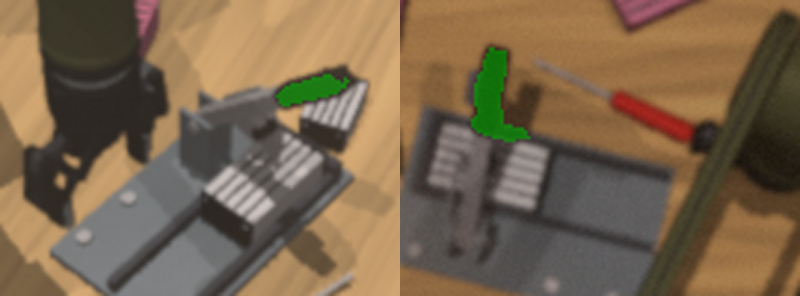

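The green mask covers the grip in both views, with a small shadow tail in the top view. The housing is against the stop under the raised lever.

```bash
python3 - <<'E'
from h import *
t=snap('top');s=snap('scene')
p=t['pixels'].astype(int);m=p.max(2)<62
for z0,rows in ((0,range(147,171,3)),):
    for r in rows:
        c=np.where(m[r,205:228])[0]+205; print(r,c.min(),c.max(),end='; ')
print()
g=(220.2,160.0)
print('top z.2336',onz(t,*g,.2336))
for q in((294.5,159.9),(295,159.6)):
    o1,d1=ray(t,*g);o2,d2=ray(s,*q);x=np.linalg.lstsq(np.c_[d1,-d2],o2-o1,rcond=None)[0];print(o1+x[0]*d1,o2+x[1]*d2)
tc=lambda u,v:(190+(u-400)/2.963-.3,130+v/2.963-.3)
sc=lambda u,v:(190+u/2.963-.3,130+v/2.963-.3)
H=np.array([onz(t,*tc(*c),.057) for c in[(440,122),(551,147),(538,211),(428,183)]]);print(H.round(4),H.mean(0))
H=np.array([onz(s,*sc(*c),.057) for c in[(288,132),(326,158),(243,220),(203,192)]]);print(H.round(4),H.mean(0))
E
```

```text
147 220 225; 150 219 225; 153 218 225; 156 216 224; 159 216 224; 162 215 224; 165 216 223; 168 216 224; 
top z.2336 [0.61787572 0.03927887 0.2336    ]
[0.61828146 0.03941859 0.23144508] [0.61511094 0.03743448 0.23071946]
[0.61813058 0.03936664 0.23224641] [0.61626115 0.03820091 0.23181884]
[[ 0.6146  0.1067  0.057 ]
 [ 0.5864 -0.0173  0.057 ]
 [ 0.5147 -0.003   0.057 ]
 [ 0.546   0.1193  0.057 ]] [0.56542742 0.05143524 0.057     ]
[[ 5.647e-01  1.181e-01  5.700e-02]
 [ 6.169e-01  1.029e-01  5.700e-02]
 [ 5.730e-01 -1.420e-02  5.700e-02]
 [ 5.188e-01  3.000e-04  5.700e-02]] [0.56833706 0.0517892  0.057     ]
```

```bash
python3 -m jog '1.6 10 2 -11.8 -46.5 0 1;1.6 15 2 -11.8 -46.5 0 1;1.6 20 1 -11.8 -46.5 0 1;1.6 24 0.4 -11.8 -46.5 0 1;1.6 27.5 0.4 -11.8 -46.5 0 1;1.6 27.5 0.4 -11.8 -46.5 0 1;1.6 27.5 0.4 -11.8 -46.5 0 1;1.6 27.5 0.4 -11.8 -46.5 0 1;1.6 27.5 0.4 -11.8 -46.5 0 1;1.6 27.5 0.4 -11.8 -46.5 0 1;1.6 27.5 0.4 -11.8 -46.5 0 1' 40
python3 - <<'E'
from h import *
from scipy.spatial.transform import Rotation as R
st=get_state();q=np.array(st['tool_rot']);M=R.from_quat(np.r_[q[1:],q[0]]).as_matrix();print(M.round(3),st['ee_pos'],st['qpos'])
Y=np.array([.2470,.969,0])
T=np.array([.6155,.0388,.2330])+M[:,2]*.022+Y*.001
print('shift cm',(T-st['ee_pos'])*100)
E
```

```text
time_s: 7.45
ee_pos: [0.5441, 0.0522, 0.3054]
tool_rot: [0.046, 0.909, -0.113, 0.398]
contact_force: [0.3, -0.1, 0.7]
grip_width: 0.998
grasp_force: 0.0
[[ 0.658 -0.243  0.713]
 [-0.169 -0.97  -0.174]
 [ 0.734 -0.006 -0.679]] [0.54410708 0.05218546 0.30544398] [ 0.25631384 -0.04146875  2.06575729 -0.81775818  0.49922311  2.68371168]
shift cm [ 8.73311133 -1.62482217 -8.73806512]
```

Joint 6 sits at its limit here, so I'll turn the gripper half a turn back about its own axis.

```bash
R='x'; python3 -m jog '0 0 0 -64.2 15.7 61.1 1;0 0 0 -64.2 15.7 61.1 1;0 0 0 -64.2 15.7 61.1 1;0 0 0 -64.2 15.7 61.1 1;0 0 0 -64.2 15.7 61.1 1;0 0 0 -64.2 15.7 61.1 1;0 0 0 -64.2 15.7 61.1 1;0 0 0 -64.2 15.7 61.1 1;0 0 0 -64.2 15.7 61.1 1;0 0 0 -64.2 15.7 61.1 1;0 0 0 -64.2 15.7 61.1 1;0 0 0 -64.2 15.7 61.1 1'
python3 -m jog '0 0 0 -64.2 15.7 61.1 1;0 0 0 -64.2 15.7 61.1 1;0 0 0 -64.2 15.7 61.1 1;0 0 0 -64.2 15.7 61.1 1;0 0 0 -64.2 15.7 61.1 1;0 0 0 -64.2 15.7 61.1 1;0 0 0 -64.2 15.7 61.1 1;0 0 0 -64.2 15.7 61.1 1;0 0 0 -64.2 15.7 61.1 1;0 0 0 -64.2 15.7 61.1 1;0 0 0 -64.2 15.7 61.1 1;0 0 0 -64.2 15.7 61.1 1'
cat > m.py <<'E'
from h import *
from scipy.spatial.transform import Rotation as R
st=get_state();q=np.array(st['tool_rot']);Q=R.from_quat(np.r_[q[1:],q[0]]);M=Q.as_matrix();print(M.round(3),st['ee_pos'],st['qpos'])
a=np.radians(-14.2);X=np.array([np.cos(a),np.sin(a),0]);Y=np.array([-np.sin(a),np.cos(a),0])
e=np.radians(48);tz=X*np.sin(e)-np.array([0,0,np.cos(e)])
D=np.c_[np.cross(Y,tz),Y,tz]
T=np.array([.6155,.0388,.2330])+tz*.022+Y*.001
print('shift cm',(T-st['ee_pos'])*100,'turn',np.degrees((R.from_matrix(D)*Q.inv()).as_rotvec()))
E
python3 m.py
```

```text
time_s: 8.65
ee_pos: [0.5447, 0.0512, 0.3062]
tool_rot: [0.314, 0.723, 0.563, 0.248]
contact_force: [0.6, -0.4, -0.1]
grip_width: 0.998
grasp_force: 0.0
time_s: 9.85
ee_pos: [0.5445, 0.0517, 0.3061]
tool_rot: [0.397, 0.114, 0.909, -0.047]
contact_force: [-0.5, 0.3, 0.5]
grip_width: 0.999
grasp_force: 0.0
[[-0.658  0.245  0.712]
 [ 0.17   0.97  -0.176]
 [-0.733  0.005 -0.68 ]] [0.54453531 0.05169103 0.30611033] [ 0.25616275 -0.04133626  2.06240723 -0.81277884  0.50392778 -0.4627427 ]
shift cm [ 8.70596448 -1.59321631 -8.78312051] turn [-0.48989961 -0.74619916 -0.03744086]
```

```bash
python3 -m jog '0 0.6 -0.6 -0.5 -0.7 0 1;0 0.6 -0.6 -0.5 -0.7 0 1;2.2 0 -2.6 -0.5 -0.7 0 1;4.4 -0.5 -4.7 -0.5 -0.7 0 1;6.6 -1 -6.7 -0.5 -0.7 0 1;8.7 -1.6 -8.8 -0.5 -0.7 0 1;8.7 -1.6 -8.8 -0.5 -0.7 0 1;8.7 -1.6 -8.8 -0.5 -0.7 0 1'
python3 m.py
python3 - <<'E'
from h import *
a=[]
for n in('scene','top'):
    b=cv2.cvtColor(snap(n)['pixels'],cv2.COLOR_RGB2BGR);a.append(cv2.resize(b[120:220,180:313],(400,300),interpolation=cv2.INTER_CUBIC))
cv2.imwrite('pics/g5.png',np.hstack(a))
E
```

```text
time_s: 10.65
ee_pos: [0.6313, 0.0356, 0.2173]
tool_rot: [0.403, 0.112, 0.907, -0.051]
contact_force: [-0.1, -0.5, -0.2]
grip_width: 0.996
grasp_force: 0.0
[[-0.651  0.244  0.719]
 [ 0.162  0.97  -0.182]
 [-0.742 -0.003 -0.671]] [0.6313089  0.03558386 0.21729033] [ 0.16448139  0.21310643  2.0818708  -1.39673312  0.30695904  0.09998044]
shift cm [0.02860506 0.01750051 0.09887936] turn [ 0.10892007 -0.15660571 -0.09812972]
```

View pics/g5.png

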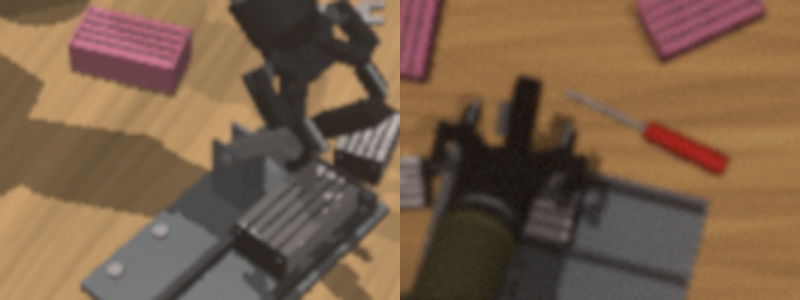

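Left: the fingers straddle the grip. Right: tips at about (467,105) and (563,130), with the button at (503,115) between them. I'll close now.

```bash
python3 -m jog '0 0 0 0 0 0 0;0 0 0 0 0 0 0;0 0 0 0 0 0 0;0 0 0 0 0 0 0;0 0 0 0 0 0 0;0 0 0 0 0 0 0;0 0 0 0 0 0 0;0 0 0 0 0 0 0' 40; python3 m.py
```

```text
time_s: 11.55
ee_pos: [0.6316, 0.0362, 0.2184]
tool_rot: [0.404, 0.111, 0.907, -0.051]
contact_force: [-0.7, -0.3, 3.4]
grip_width: 0.303
grasp_force: 42.3
[[-0.65   0.242  0.721]
 [ 0.16   0.97  -0.181]
 [-0.743 -0.002 -0.669]] [0.63159513 0.03620047 0.21844538] [ 0.16531692  0.21180521  2.08176775 -1.40029326  0.30665982  0.10266671]
shift cm [-1.82581475e-05 -4.41603931e-02 -1.66249461e-02] turn [ 0.12445926 -0.02301464 -0.1904445 ]
```

```bash
python3 - <<'E'
import numpy as np
a=np.radians(-14.2);X=np.array([np.cos(a),np.sin(a)])
P=lambda e:np.r_[X*(.2*np.cos(e)+.0228*np.sin(e)),.2*np.sin(e)-.0228*np.cos(e)]
for d in[4,8,12,16,20,24,28,32,36,40,44,47,49.8,51]:
    s=(P(np.radians(48-d))-P(np.radians(48)))*100
    print(d,s.round(2),round(.245*d,1),round(.969*d,1))
E
```

```text
4 [ 0.87 -0.22 -1.08] 1.0 3.9
8 [ 1.66 -0.42 -2.23] 2.0 7.8
12 [ 2.37 -0.6  -3.43] 2.9 11.6
16 [ 3.   -0.76 -4.67] 3.9 15.5
20 [ 3.54 -0.9  -5.96] 4.9 19.4
24 [ 4.   -1.01 -7.29] 5.9 23.3
28 [ 4.36 -1.1  -8.64] 6.9 27.1
32 [  4.63  -1.17 -10.02] 7.8 31.0
36 [  4.81  -1.22 -11.41] 8.8 34.9
40 [  4.89  -1.24 -12.81] 9.8 38.8
44 [  4.88  -1.23 -14.22] 10.8 42.6
47 [  4.81  -1.22 -15.27] 11.5 45.5
49.8 [  4.69  -1.19 -16.24] 12.2 48.3
51 [  4.63  -1.17 -16.66] 12.5 49.4
```

```bash
python3 -m jog '0.4 -0.1 -0.5 0.5 1.9 0 0;0.87 -0.22 -1.08 1 3.9 0 0;0.87 -0.22 -1.08 1 3.9 0 0'; python3 m.py
```

```text
time_s: 11.85
ee_pos: [0.6407, 0.0339, 0.207]
tool_rot: [0.371, 0.114, 0.92, -0.046]
contact_force: [2.2, 0.0, -0.3]
grip_width: 0.3
grasp_force: 41.5
[[-0.699  0.243  0.673]
 [ 0.175  0.97  -0.169]
 [-0.693 -0.    -0.72 ]] [0.64069061 0.03391111 0.2069701 ] [ 0.13733078  0.22814773  2.02528752 -1.03711743  0.30614927 -0.27227229]
shift cm [-0.9095665   0.18477626  1.13090285] turn [-0.98487708 -3.97311306 -0.11157881]
```

```bash
python3 -m jog '0.8 -0.2 -1.15 1 3.9 0 0;1.5 -0.38 -2.35 1.9 7.7 0 0;1.5 -0.38 -2.35 1.9 7.7 0 0'; python3 m.py | tail -1
python3 - <<'E'
from h import *
b=cv2.cvtColor(snap('scene')['pixels'],cv2.COLOR_RGB2BGR)
cv2.imwrite('pics/g6.png',cv2.resize(b[120:220,190:323],(665,500),interpolation=cv2.INTER_CUBIC))
E
```

```text
time_s: 12.15
ee_pos: [0.6555, 0.0302, 0.1834]
tool_rot: [0.306, 0.116, 0.944, -0.039]
contact_force: [0.5, -8.4, 4.6]
grip_width: 0.303
grasp_force: 47.8
shift cm [-2.38591077  0.55503016  3.48659511] turn [ -2.80541052 -11.71958897  -0.18478637]
```

View pics/g6.png

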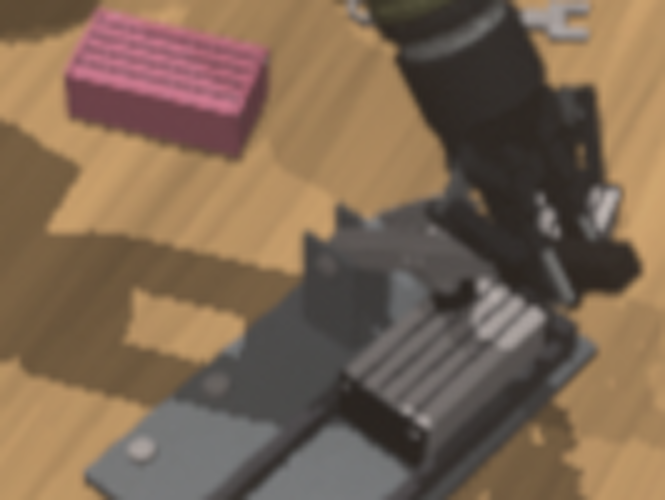

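The lever swings with the gripper: at 12 degrees it is past the raised catch, so the button is in. I'll swing on.

```bash
python3 -m jog '0.63 -0.2 -1.24 1 3.9 0 0;1.17 -0.35 -2.53 2 7.8 0 0;1.63 -0.46 -3.86 3 11.7 0 0;1.99 -0.55 -5.21 4 15.5 0 0;2.26 -0.62 -6.59 4.9 19.4 0 0;2.44 -0.67 -7.98 5.9 23.3 0 0;2.44 -0.67 -7.98 5.9 23.3 0 0' ; python3 m.py|tail -1
```

```text
time_s: 12.9
ee_pos: [0.6796, 0.0237, 0.1013]
tool_rot: [0.102, 0.122, 0.987, -0.013]
contact_force: [2.2, 5.3, -1.3]
grip_width: 0.3
grasp_force: 42.1
shift cm [-4.80473061  1.21013383 11.69437705] turn [ -8.75607479 -35.12574775  -0.06186249]
```

```bash
python3 -m jog '0.08 -0.02 -1.4 1 3.9 0 0;0.07 -0.01 -2.81 2 7.7 0 0;0.07 -0.01 -2.81 2 7.7 0 0' ; python3 m.py|tail -1
```

```text
time_s: 13.2
ee_pos: [0.6798, 0.0236, 0.0739]
tool_rot: [0.033, 0.123, 0.992, -0.005]
contact_force: [0.7, 4.3, 3.7]
grip_width: 0.299
grasp_force: 43.0
shift cm [-4.82538887  1.21583825 14.43699125] turn [-10.756484   -42.82368524  -0.04541293]
```

```bash
python3 -m jog '-0.07 0.01 -1.05 0.7 2.9 0 0;-0.19 0.04 -2.02 1.4 5.7 0 0;-0.2 0.04 -2.4 1.4 5.7 0 0;-0.2 0.04 -2.4 1.4 5.7 0 0' 60; python3 m.py|tail -1
```

```text
time_s: 13.6
ee_pos: [0.6789, 0.0238, 0.0607]
tool_rot: [-0.013, 0.123, 0.992, 0.001]
contact_force: [-11.6, 4.5, 45.8]
grip_width: 0.295
grasp_force: 73.2
shift cm [-4.72947029  1.19563312 15.75360847] turn [-12.02977714 -48.01124109  -0.07206889]
```

```bash
python3 -m jog '0 0 0 0 0 0 0.4;0 0 0 0 0 0 0.6;0 0 0 0 0 0 1;0 0 0 0 0 0 1;0 0 0 0 0 0 1;0 0 0 0 0 0 1'; python3 m.py|tail -1
python3 - <<'E'
from h import *
b=cv2.cvtColor(snap('scene')['pixels'],cv2.COLOR_RGB2BGR)
cv2.imwrite('pics/g7.png',cv2.resize(b[120:220,190:323],(665,500),interpolation=cv2.INTER_CUBIC))
E
```

```text
time_s: 14.2
ee_pos: [0.6776, 0.0235, 0.0509]
tool_rot: [-0.017, 0.121, 0.992, 0.002]
contact_force: [-0.1, -0.5, 0.6]
grip_width: 0.997
grasp_force: 0.0
shift cm [-4.59762065  1.2238883  16.74235895] turn [-12.14520548 -48.42905993  -0.22690846]
```

View pics/g7.png

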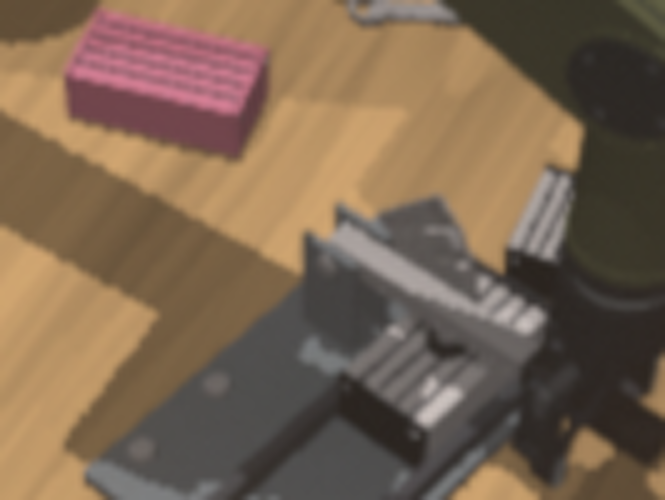

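The lever lies down, about level, and the fingers are open around the grip. I'll lift off, shut the fingers and press on top to make sure the pin is in.

```bash
python3 -m jog '0 0 4 0 0 0 1;0 0 8 0 0 0 1;0 0 9.5 0 0 0 1;0 0 9.5 0 0 0 0;0 0 9.5 0 0 0 0;0 0 9.5 0 0 0 0;0 0 9.5 0 0 0 0;0 0 9.5 0 0 0 0;0 0 9.5 0 0 0 0'; python3 -m jog '0 0 -1.5 0 0 0 0;0 0 -2.5 0 0 0 0;0 0 -2.5 0 0 0 0'; python3 -m jog '0 0 -0.5 0 0 0 0;0 0 -1 0 0 0 0;0 0 -1 0 0 0 0'
```

```text
time_s: 15.15
ee_pos: [0.6777, 0.024, 0.1458]
tool_rot: [-0.017, 0.121, 0.992, 0.002]
contact_force: [-0.6, 0.0, 0.9]
grip_width: 0.003
grasp_force: 0.0
time_s: 15.45
ee_pos: [0.6761, 0.024, 0.1189]
tool_rot: [-0.019, 0.121, 0.992, 0.002]
contact_force: [-1.0, -0.1, -0.5]
grip_width: -0.002
grasp_force: 0.0
time_s: 15.75
ee_pos: [0.6776, 0.024, 0.111]
tool_rot: [-0.017, 0.121, 0.992, 0.002]
contact_force: [-0.2, 0.3, -0.3]
grip_width: 0.0
grasp_force: 0.0
```

```bash
for k in 1; do python3 -m jog '0 0 -0.5 0 0 0 0;0 0 -0.5 0 0 0 0'; python3 -m jog '0 0 -0.5 0 0 0 0;0 0 -0.5 0 0 0 0';python3 -m jog '0 0 -0.4 0 0 0 0;0 0 -0.4 0 0 0 0';python3 -m jog '0 0 -0.4 0 0 0 0;0 0 -0.4 0 0 0 0'; done | grep -E 'ee_pos|contact'
```

```text
ee_pos: [0.6778, 0.024, 0.1063]
contact_force: [0.0, 0.4, -0.3]
ee_pos: [0.6788, 0.024, 0.1022]
contact_force: [1.0, 0.3, 3.2]
ee_pos: [0.679, 0.0239, 0.0991]
contact_force: [0.1, -0.4, 5.7]
ee_pos: [0.6792, 0.0239, 0.0958]
contact_force: [-1.4, -0.3, 10.1]
```

```bash
for k in 1; do python3 -m jog '0 0 -0.4 0 0 0 0;0 0 -0.4 0 0 0 0'; python3 -m jog '0 0 -0.4 0 0 0 0;0 0 -0.4 0 0 0 0';python3 -m jog '0 0 -0.4 0 0 0 0;0 0 -0.4 0 0 0 0';python3 -m jog '0 0 -0.3 0 0 0 0;0 0 -0.3 0 0 0 0;0 0 -0.3 0 0 0 0'; done | grep -E 'ee_pos|contact'
```

```text
ee_pos: [0.6794, 0.0238, 0.0925]
contact_force: [-1.2, -0.2, 11.4]
ee_pos: [0.6795, 0.0238, 0.091]
contact_force: [-4.8, -0.1, 23.2]
ee_pos: [0.6795, 0.0239, 0.0908]
contact_force: [-11.4, -0.7, 40.3]
ee_pos: [0.6796, 0.0239, 0.0907]
contact_force: [-15.5, -0.4, 53.9]
```

Hard stop reached. I'll lift off and check by touch and picture.

```bash
for k in 1; do python3 -m jog '0 0 0.5 0 0 0 0;0 0 1 0 0 0 0;0 0 1.5 0 0 0 0;0 0 2.5 0 0 0 0;0 0 2.5 0 0 0 0'; python3 -m jog '0 0 -0.5 0 0 0 0;0 0 -0.9 0 0 0 0;0 0 -0.9 0 0 0 0'; python3 -m jog '0 0 -0.3 0 0 0 0;0 0 -0.3 0 0 0 0';python3 -m jog '0 0 -0.3 0 0 0 0;0 0 -0.3 0 0 0 0'; done | grep -E 'ee_pos|contact'
```

```text
ee_pos: [0.6789, 0.024, 0.1054]
contact_force: [1.3, -0.2, 0.3]
ee_pos: [0.6794, 0.0239, 0.0955]
contact_force: [0.7, -0.8, 10.2]
ee_pos: [0.6795, 0.0239, 0.0932]
contact_force: [-0.4, -0.3, 11.5]
ee_pos: [0.6796, 0.0238, 0.091]
contact_force: [-1.0, -0.7, 15.0]
```

```bash
python3 -m jog '0 0 2 0 0 0 0;0 0 6 0 0 0 0;0 0 11 0 0 0 0;0 -5 15 0 0 0 0;0 -10 18 0 0 0 0;0 -15 18 0 0 0 0;0 -20 18 0 0 0 0;0 -25 18 0 0 0 0;0 -25 18 0 0 0 0;0 -25 18 0 0 0 0' | grep ee_
python3 - <<'E'
from h import *
t=snap('top','t8.png');s=snap('scene','s8.png')
a=np.radians(-14.2);X=np.array([np.cos(a),np.sin(a),0]);Y=np.array([-np.sin(a),np.cos(a),0]);Hn=np.array([.4851,.0721,.085])
ims=[]
b=cv2.cvtColor(t['pixels'],cv2.COLOR_RGB2BGR);ims.append(cv2.resize(b[135:210,185:260],(400,400),interpolation=cv2.INTER_CUBIC))
b=cv2.cvtColor(s['pixels'],cv2.COLOR_RGB2BGR);ims.append(cv2.resize(b[135:210,250:325],(400,400),interpolation=cv2.INTER_CUBIC))
for ang,col in((.78,(0,0,255)),(.84,(0,255,0))):
    e=.838-ang
    for l in(.15,.25):
      for y in(-.013,.013):
        p=Hn+X*(l*np.cos(e)-.012*np.sin(e))+Y*y+np.array([0,0,l*np.sin(e)+.012*np.cos(e)])
        for im,c,o in((ims[0],t,(185,135)),(ims[1],s,(250,135))):
            u=(proj(c,p)-o+.5)*400/75;cv2.circle(im,tuple(int(k) for k in u),2,col,-1)
cv2.imwrite('pics/f8.png',np.hstack(ims))
E
```

```text
ee_pos: [0.6772, -0.2295, 0.2665]
```

View pics/f8.png

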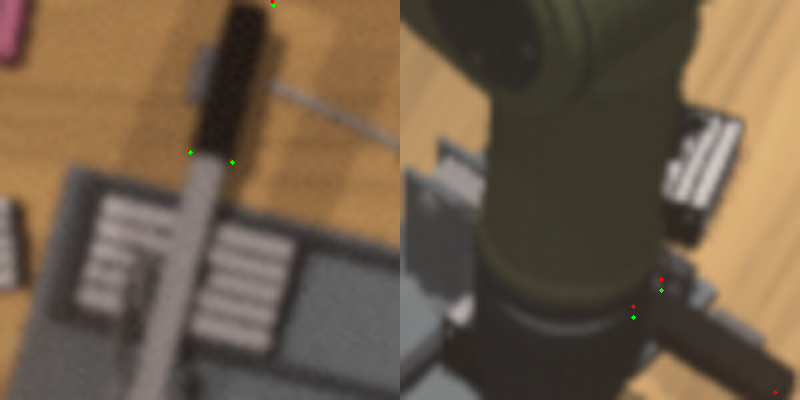

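The top view (left) shows the button at about (203,75), standing well proud of the grip, whose edge is at about x=212. I'll check this numerically.

```bash
python3 - <<'E'
from h import *
t=snap('top')
for r in(148,150,152): print([int(v) for v in t['pixels'][r,216:238].max(1)])
b=(t['pixels'][149,216:238]);print(b[:,0].tolist(),b[:,2].tolist())
a=np.radians(-14.2);X=np.array([np.cos(a),np.sin(a),0]);Y=np.array([-np.sin(a),np.cos(a),0]);Hn=np.array([.4851,.0721,.085])
for y,z in((-.013,.012),(.013,.012),(.017,.007),(.024,.007)): print(y,proj(t,Hn+.2*X+Y*y+[0,0,z]))
s=snap('scene','s9.png');p=cv2.cvtColor(s['pixels'],cv2.COLOR_RGB2BGR)
for ang in(.78,.82,.84):
    e=.838-ang
    print(ang,[proj(s,Hn+X*(.25*np.cos(e)-h*np.sin(e))+Y*y+np.array([0,0,.25*np.sin(e)+h*np.cos(e)])).round(1) for y,h in((-.013,.012),(.013,.012),(-.013,-.012))])
im=cv2.resize(p[170:230,290:350],(600,600),interpolation=cv2.INTER_CUBIC);cv2.imwrite('pics/f9.png',im)
E
```

```text
[140, 139, 140, 135, 123, 109, 94, 83, 60, 45, 37, 37, 34, 36, 34, 32, 51, 72, 85, 95, 106, 132]
[142, 141, 140, 129, 117, 99, 90, 77, 52, 38, 33, 38, 35, 36, 36, 44, 64, 81, 87, 97, 115, 134]
[139, 140, 135, 124, 108, 89, 81, 63, 48, 37, 31, 34, 33, 35, 38, 53, 72, 86, 91, 102, 121, 133]
[142, 142, 140, 132, 118, 102, 91, 75, 58, 45, 34, 36, 33, 34, 35, 42, 55, 76, 87, 95, 111, 135] [64, 65, 63, 64, 70, 78, 80, 64, 48, 34, 23, 23, 22, 19, 21, 24, 26, 34, 42, 52, 61, 73]
-0.013 [231.90067275 150.21007133]
0.013 [224.13429366 148.27863711]
0.017 [223.02911559 148.30442849]
0.024 [220.94597699 147.7863385 ]
0.78 [array([319.9, 208.1]), array([325.1, 202.8]), array([319.5, 213.1])]
0.82 [array([319.8, 210.3]), array([325., 205.]), array([319.1, 215.1])]
0.84 [array([319.7, 211.3]), array([324.9, 206. ]), array([318.9, 216. ])]
```

View pics/f9.png

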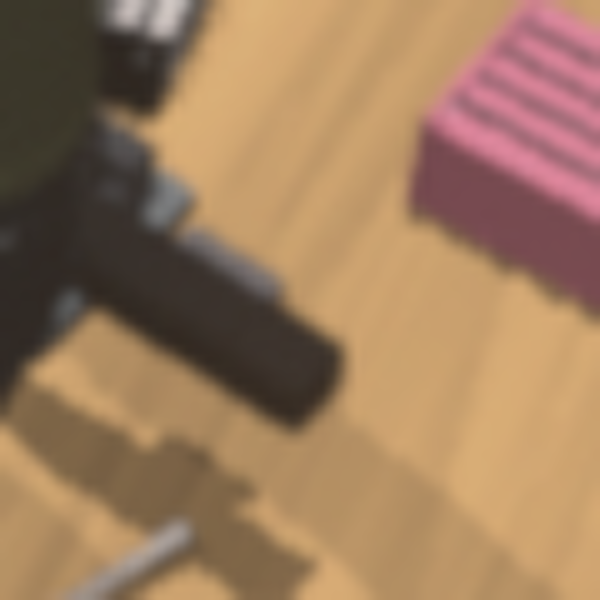

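The button stands out to px 220.6 in the top view (predicted fully out: 220.9), so the pin is in the lowest catch. The arm is clear, so I'm handing in.

```bash
python3 -c "
from station import arm
print(arm.sign_off())"
```

```text
the job is handed in; nothing more can be done
None
```

I handed the job in with the housing against the stop, the lever swung down and pressed to its hard stop, the arm clear, and the pictures showing the button fully out, so the lever should be locked; the hand-in returned no verdict.

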